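Lock the jar in the ink mixer and hold its dead-man lever at jog speed

TASK

Lock the ink jar into the mixer: swing the blue lock ring clockwise (seen from above) by its black post, fully home to the green mark; only then press the orange pad of the dead-man lever down with the fingertips until its black pointer is in the green field of the scale, never pushing it deep into the red field, and keep holding it there. The program finishes while the fingers still hold the lever in the green; leave the other things on the table alone.

Things in the scene. Friction and masses are not known exactly. Their poses are not given: they have to be found in the camera images.
- mixer: Ink-jar mixer, a grey machine fixed to the table, 190 (x) x 300 (y) mm, deck 52 mm above the table; origin at table height under its centre, x to its back, y to its left, z up. On the left (y = +70 mm) a yellow-lidded jar, 62 mm across, top 106 mm above the table, stands inside the blue lock ring (claws up to 113 mm); on the right (y = -85 mm) is the lever.
- scale (a point): Middle of the green field on the scale plate (white on top, green 14 mm high, red below), 100 mm above the table. The plate faces the machine's front, 26 mm wide, top 142 mm above the table; it stands 38 mm to the right of the lever's middle line and 17 mm behind the pad's centre.
- ring_axis (a point): Point on the upright turning axis of the lock ring, 122 mm above the table, at x = 0, y = +70 mm in the mixer's frame.
- ring_post (a point): Grip point on the black upright post of the lock ring, 122 mm above the table, 72 mm out from ring_axis. The post is a round bar of 16 mm diameter, its top 140 mm above the table; below 88 mm it joins the ring's blue arm, 10 mm wide. It moves with the ring; pinch it across its diameter from above, or push it.
- lock_ring (a joint): Angle of the lock ring, rad: 0 = open (post over the white mark), growing clockwise from above, 1.25 = locked, at its stop, post over the green mark. At 0 the post lies 200 degrees, at 1.25 128 degrees counter-clockwise from the mixer's x axis, seen from ring_axis. Friction about 2 N at the post; it stays where left. Starts between 0 and 0.3.
- jog_lever (a joint): Angle of the dead-man lever, rad: 0 = up (released, its start), growing as the pad is pressed, stop at 0.56. Pointer in the green = 0.21 to 0.35 (middle 0.28, lever level), red above. A spring lifts it: about 4.5 N at the pad at 0, 7.5 N in the green, 10.5 N at the stop. Pivot 100 mm behind the pad's centre, along the mixer's y, 100 mm above the table; fork top 116 mm.
- pad_top (a point): Centre of the upper face of the lever's orange pad, 36 mm along the lever, 32 mm wide, 14 mm thick; moves with the lever: 134 mm above the table when released, 107 mm in the middle of the green field, about 79 mm at the stop. Press straight down here.
- white_jar: Bystander: small white ink jar, 58 mm across, 62 mm high; origin under its centre.
- black_jar: Bystander: black ink jar with a black lid, 64 mm across, 72 mm high; origin under its centre.
- pin_box: Bystander: grey flat lidded case, 82 x 110 x 29 mm; origin under its centre.

How it is judged:
By the outcome, as a careful person would: the job done as asked, in the order asked, and still so for the second after the job is handed in, while the arm keeps its last pose, push and grip.
It also fails if it takes over 42 s, if anything falls off the work surface, if the arm or the gripper's body presses on something with over 40 N, if the wrist force passes 120 N, or if a joint passes its speed limit or range.

ROBOT

A 7-joint arm with a two-finger parallel gripper is mounted at the origin on a cart in front of the work surface, level with it; the furniture and walls round the work are solid. World frame = base frame: x ahead of the robot, y to its left, z up, the work surface at z = 0. Lengths are in m, angles in rad, forces in N, time in s.
With the tool pointing down it reaches from about 0.4 to 0.85 m from the base axis. Payload 10.4 kg.
Tool frame: the origin (TCP) lies between the finger pads; the fingertips stand 25 mm ahead of it and the grasp point (between the pads) lies 6 mm ahead of it; x points along the fingers, y is the direction in which the jaws open and shut, and the axes are right-handed (so a half turn about x gives the same grasp; the last joint's range is limited). The gripper opens to 87 mm and grips with 3 to 60 N. Pads are 19 mm wide; open, the fingers measure 117 mm over their backs; the gripper's body (75 mm by 190 mm) begins 51 mm behind the grasp point.
Start: joints at [1.252, 0.332, -0.065, 1.46, 0.022, 1.35, -0.088], TCP at [0.182, -0.598, 0.248] pointing down, gripper open.
Joint ranges: [-2.6, 2.6], [-0.5, 2.12], [-1.47, 1.34], [0.16, 2.42], [-1.27, 4.41], [0.06, 2.06], [-2.6, 2.6]. Speed limits (rad/s): [2.22, 2.22, 2.79, 2.79, 3.14, 3.14, 3.14].

INTERFACE

Orientations are given as a unit quaternion [x, y, z, w].
In Python, from bench import r gives the robot as it stands.
- The arm moves only by the shell command python3 -m pendant 'ROWS' [FORCE]. ROWS is JSON, a list of rows, each an object with "translation": the shift along the world's x, y, z in cm, a list of three; "angular": the turn, a rotation vector about the world's x, y, z in degrees, a list of three; "hand": the opening, from -1 (shut) to 1 (fully open). In form: [{"translation": [dx, dy, dz], "angular": [wx, wy, wz], "hand": hand}, ...]. A call has 1 to 20 rows; each row shifts and turns the commanded pose from where the row before left it; what a row does not reach is not made up. A row lasts 1/10 s, in which the tool goes at most 50 mm and 8.59 degrees, less where a joint would pass 70% of its speed; a pose out of reach is approached as far as the arm can. A call is refused whole if a number of a shift passes 5 or a number of a turn 8.59, either way. A call with a gripper value outside its range is refused whole. The fingers move at their own pace and stop on an object; FORCE is the grip in N (left out, the last holds). Time passes only in rows, so rows that do not move let the fingers close. It gives the time, the measured TCP pose, the force and the opening at its end, in the units of the state.
- r.read_state(): the state, without advancing time (a new reading comes with each control period).
- r.camera(name): name is "side" or "top" or "wrist"; returns the picture (420x560x3 uint8, red, green, blue); there is no depth.
- r.camera_info(name): a dict with "fx", "fy", "cx", "cy" (pixels), "rvec" (rotation vector, rad) and "tvec" (3), from world to camera coordinates, as OpenCV has them; the wrist camera has in their place "mount" (4x4, takes a point from camera to tool coordinates, whose origin is the TCP and whose axes are the tool frame's). Camera axes: x right, y down, z forward; pixel columns grow to the right and rows downward; lengths in m; the calibration is good to about 2 mm. A picture is of the moment at which its call begins: read the wrist's pose just before it. camera_info takes no time and is no camera call.
- r.close_job(): hands the job in, once; it reports no verdict.
Trained networks look in the newest picture that a camera, given by its name, has taken for a name from the list of things; names that differ only in an ending like _2 or _b are one class to them, and where a whole thing is asked for, a point or a joint stands for the part that bears it (a point fixed in the world has none). Each returns a list of dicts, best first, with "confidence" (0 to 1); they miss things now and then, are a little off and sometimes report something else, mostly with a low value. They report only what shows in the picture. A call takes as long as a camera call.
- r.find_in(camera, name): "point" ([row, column] in pixels, amid what is visible of it).
- r.mark_of(camera, name): "point" ([row, column] in pixels: a listed point, or the origin of a listed thing).
The state is a dict: "time": time; "joint_positions": joint angles; "joint_vel": joint speeds; "joint_torque": joint torques, N m; "ee_pos": TCP position; "eef_rot": TCP orientation; "ft_force": force on the tool from outside, world axes, zero at the start; "torque": the same for the moment, N m; "width": finger opening in m.
Only numpy, scipy, OpenCV 4.12 (cv2) and the standard library are available. Lean on these libraries where they do the work, as an engineer would, in place of code of your own. Each camera call takes 0.05 s, during which the arm holds its last target.

## Working session

There is one attempt and no reset: what is moved stays moved. The work goes in short steps, Python scripts to look and compute and a shell command to move; the robot and the scene stay as the last step left them, time stands still between calls to the robot, and variables do not carry over. Pictures are saved under pics/ and viewed, and the job is handed in when it is done.

```bash
ls; mkdir -p pics
cat > h.py <<'E'
import numpy as np, cv2
from bench import r
from scipy.spatial.transform import Rotation as R
def cam(name):
    s=r.read_state(); im=r.camera(name); return s,im
def save(im,fn): cv2.imwrite('pics/'+fn,cv2.cvtColor(im,cv2.COLOR_RGB2BGR))
def ray(name,rc,s=None):
    i=r.camera_info(name); d=np.array([(rc[1]-i['cx'])/i['fx'],(rc[0]-i['cy'])/i['fy'],1.])
    if 'mount' in i:
        M=np.array(i['mount']); Rt=R.from_quat(s['eef_rot']).as_matrix()
        return Rt@M[:3,3]+np.array(s['ee_pos']), Rt@M[:3,:3]@d
    Rm=cv2.Rodrigues(np.array(i['rvec'],float))[0]; t=np.array(i['tvec']).ravel()
    return -Rm.T@t, Rm.T@d
def atz(name,rc,z,s=None):
    o,d=ray(name,rc,s); return o+d*(z-o[2])/d[2]
def proj(name,p):
    i=r.camera_info(name); Rm=cv2.Rodrigues(np.array(i['rvec'],float))[0]
    c=Rm@np.array(p)+np.array(i['tvec']).ravel()
    return [i['cy']+i['fy']*c[1]/c[2], i['cx']+i['fx']*c[0]/c[2]]
E
python3 - <<'E'
from h import *
Z=dict(scale=.1,ring_axis=.122,ring_post=.122,pad_top=.134,mixer=0,white_jar=0,black_jar=0,pin_box=0)
for c in ['top','side']:
    s,im=cam(c); save(im,c+'0.png')
    for n in Z:
        for q in r.mark_of(c,n)[:2]:
            print(c,n,np.round(q['point'],1),round(q['confidence'],2),atz(c,q['point'],Z[n]).round(4))
s=r.read_state();print(s)
E
```

```text
pics
top scale [238.8 283.2] 0.57 [ 0.4682 -0.0041  0.1   ]
top ring_axis [203.8 231.8] 0.58 [0.568  0.1503 0.122 ]
top ring_post [228.4 223.5] 0.91 [0.4941 0.1721 0.122 ]
top pad_top [239.2 274.6] 0.75 [0.4635 0.0213 0.134 ]
top mixer [221.4 255.4] 0.59 [0.5332 0.0858 0.    ]
top white_jar [189.9 176.6] 0.63 [0.6341 0.3485 0.    ]
top white_jar [223.6 252. ] 0.23 [0.5258 0.0967 0.    ]
top black_jar [222.6 384.2] 0.75 [ 0.5357 -0.3352  0.    ]
top pin_box [237.4 176.2] 0.61 [0.4771 0.3404 0.    ]
side scale [231.5 251.3] 0.93 [ 0.4745 -0.0257  0.1   ]
side ring_axis [181.9 276.1] 0.76 [0.5472 0.1704 0.122 ]
side ring_axis [181.8 300.9] 0.54 [0.6186 0.167  0.122 ]
side ring_post [182.2 252.2] 0.6 [0.4784 0.1726 0.122 ]
side pad_top [207.4 248. ] 0.69 [0.4675 0.0325 0.134 ]
side mixer [231.  272.8] 0.58 [0.5331 0.097  0.    ]
side white_jar [181.  302.3] 0.79 [0.6449 0.3628 0.    ]
side black_jar [355.3 281.9] 0.78 [ 0.5351 -0.3283  0.    ]
side pin_box [182.9 248.8] 0.63 [0.4626 0.3609 0.    ]
{'time': 0.9, 'joint_positions': array([ 1.25241793,  0.33219235, -0.06467535,  1.46007451,  0.02161277,
        1.34988623, -0.08850269]), 'joint_vel': array([ 0.00181704,  0.00090098, -0.00137054,  0.00121093,  0.00107768,
        0.0002193 , -0.00045385]), 'joint_torque': array([-5.23031358e-04, -6.23043823e+01,  2.41654110e-02, -3.90126336e+01,
       -6.11351640e-02,  3.14002682e-02,  2.58600744e-05]), 'ee_pos': array([ 0.18218857, -0.59789406,  0.24759243]), 'eef_rot': array([ 0.69939711,  0.10413863, -0.69938147,  0.1042324 ]), 'ft_force': array([ 0.04522031, -0.16253079, -0.59137255]), 'torque': array([-0.00452717,  0.01205663,  0.01732591]), 'width': 0.08704456841109709}
```

View pictures.

View pics/top0.png

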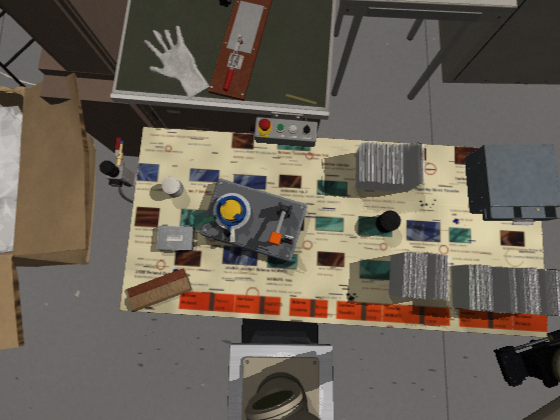

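View pics/side0.png

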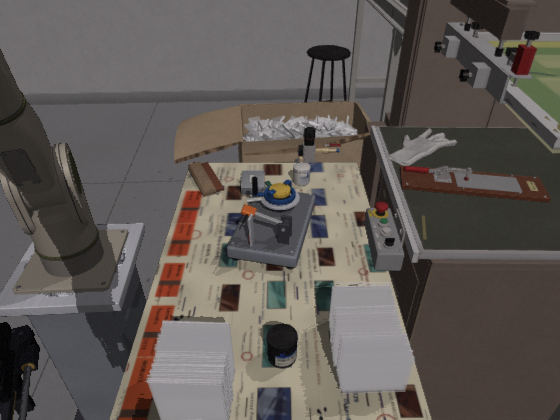

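Run:
```python
from h import *
for c in ['top','side']:
    im=cv2.imread(f'pics/{c}0.png')
    a=im[170:270,190:330] if c=='top' else im[150:270,215:345]
    cv2.imwrite(f'pics/{c}0z.png',cv2.resize(a,None,fx=5,fy=5,interpolation=cv2.INTER_CUBIC))
    o,_=ray(c,[0,0]);print(c,o)
R0=R.from_quat(r.read_state()['eef_rot']).as_matrix();print(R0.round(3))
```

```text
top [0.35641157 0.01409221 1.2749914 ]
side [ 0.5021963  -0.88821621  0.79590796]
[[ 0.     0.291 -0.957]
 [-0.    -0.957 -0.291]
 [-1.     0.    -0.   ]]
```

View pics/top0z.png

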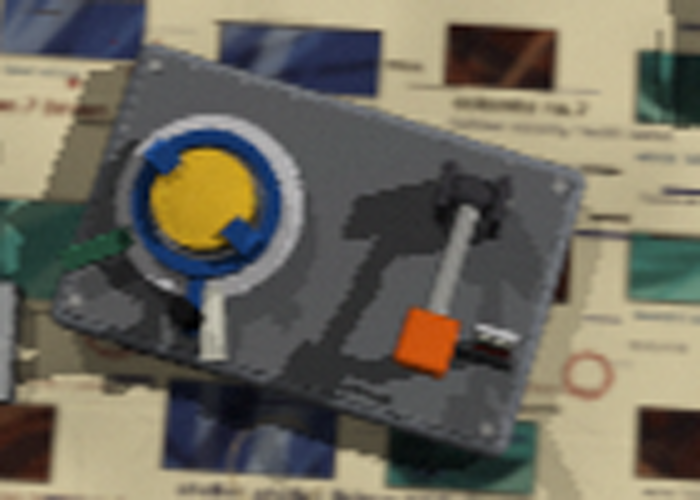

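View pics/side0z.png

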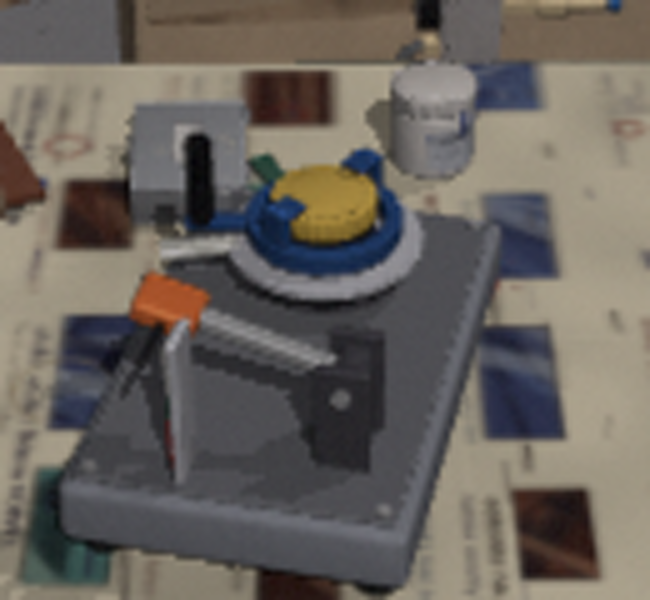

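```bash
cat > fit.py <<'E'
from h import *
from scipy.optimize import least_squares
T=lambda x,y:[170+y/5,190+x/5]
S=lambda x,y:[150+y/5,215+x/5]
# (cam, rc, kind, weight)
O=[('top',T(150,45),(.095,.15,.052)),('top',T(585,180),(.095,-.15,.052)),('top',T(500,450),(-.095,-.15,.052)),('top',T(55,320),(-.095,.15,.052)),
('side',S(62,487),(-.095,-.15,.052)),('side',S(412,527),(.095,-.15,.052)),('side',S(500,222),(.095,.15,.052)),
('top',T(203,200),(0,.07,.106)),('side',S(325,196),(0,.07,.106)),
('top',T(428,338),'pad'),('side',S(172,295),'pad'),
('top',[228.4,223.5],'post'),('side',[182.2,252.2],'post'),
('side',[231.5,251.3],'scale'),('side',S(198,140),'ptop')]
def pts(p):
    x,y,a,px,ps,r0=p; return 0
def world(p,q):
    c,s=np.cos(p[2]),np.sin(p[2]); return np.array([p[0]+c*q[0]-s*q[1],p[1]+s*q[0]+c*q[1],q[2]])
def loc(p,k):
    if k=='pad': return (p[3],-.085,.134)
    if k=='scale': return (p[3]+.017,-.123,.1)
    if k in('post','ptop'):
        t=np.deg2rad(200)-p[4]; return (.072*np.cos(t),.07+.072*np.sin(t),.122 if k=='post' else .14)
    return k
def res(p): return np.concatenate([np.array(proj(c,world(p,loc(p,k))))-rc for c,rc,k in O])
f=least_squares(res,[.53,.09,-.3,-.05,.15],loss='soft_l1')
p=f.x
if __name__=='__main__':
    print(p); print(f.fun.reshape(-1,2).round(1) if f.fun.size==2*len(O) else res(p)); 
    for k in ['pad','post','scale']: print(k,world(p,loc(p,k)))
    print('axis',world(p,(0,.07,.122)))
    for a in (0,.3,.6,.9,1.25,1.3): q=p.copy();q[4]=a;print(a,world(q,loc(q,'post')))
E
python3 fit.py
```

```text
[ 0.5366614   0.08856941 -0.26946754 -0.04655857  0.29177465]
[[-2.4 -2.7]
 [-3.4  0.9]
 [ 0.9  1.3]
 [-0.4 -2.4]
 [ 0.6 -2.1]
 [ 3.1 -0.1]
 [-0.9  0.1]
 [-1.1 -0.3]
 [ 0.  -0.8]
 [-0.4 -0.2]
 [ 1.4 -0.8]
 [ 3.1  0.2]
 [ 0.2  2.3]
 [-0.9  0.4]
 [-1.  -0.4]]
pad [0.46915444 0.01903156 0.134     ]
post [0.48491128 0.17120563 0.122     ]
scale [ 0.47542467 -0.02212284  0.1       ]
axis [0.55529667 0.1560433  0.122     ]
0 [0.48352464 0.15031827 0.122     ]
0.3 [0.48503837 0.17178406 0.122     ]
0.6 [0.49282807 0.19184377 0.122     ]
0.9 [0.5061979  0.20870553 0.122     ]
1.25 [0.52723238 0.22234862 0.122     ]
1.3 [0.53058134 0.22366839 0.122     ]
```

```bash
python3 -m pendant '[{"translation":[2.6,3.2,0.8],"angular":[0,0,7.5],"hand":1},{"translation":[2.6,3.2,0.8],"angular":[0,0,7.5],"hand":1},{"translation":[2.6,3.2,0.8],"angular":[0,0,7.5],"hand":1},{"translation":[2.6,3.2,0.8],"angular":[0,0,7.5],"hand":1},{"translation":[2.6,3.2,0.8],"angular":[0,0,7.5],"hand":1},{"translation":[2.6,3.2,0.8],"angular":[0,0,7.5],"hand":1},{"translation":[2.6,3.2,0.8],"angular":[0,0,7.5],"hand":1},{"translation":[2.6,3.2,0.8],"angular":[0,0,7.5],"hand":1},{"translation":[0.3,3.9,0],"angular":[0,0,7.5],"hand":1},{"translation":[0.3,3.9,0],"angular":[0,0,7.5],"hand":1},{"translation":[0.3,3.9,0],"angular":[0,0,7.5],"hand":1},{"translation":[0.3,3.9,0],"angular":[0,0,7.5],"hand":1},{"translation":[0.3,3.9,0],"angular":[0,0,7.5],"hand":1},{"translation":[0.3,3.9,0],"angular":[0,0,7.5],"hand":1},{"translation":[0.3,3.9,0],"angular":[0,0,7.5],"hand":1},{"translation":[0.3,3.9,0],"angular":[0,0,7.5],"hand":1},{"translation":[0.3,3.9,0],"angular":[0,0,7.5],"hand":1},{"translation":[0.3,3.9,0],"angular":[0,0,7.5],"hand":1},{"translation":[0.3,3.9,0],"angular":[0,0,7.5],"hand":1},{"translation":[0.3,3.9,0],"angular":[0,0,7.5],"hand":1}]' 20
python3 - <<'E'
from h import *
i=r.camera_info('wrist');print(i)
s,im=cam('wrist');save(im,'w1.png')
print(s['time'],s['ee_pos'],s['joint_positions'],R.from_quat(s['eef_rot']).as_matrix().round(3))
Z=dict(scale=.1,ring_axis=.122,ring_post=.122,pad_top=.134)
for n in Z:
  for q in r.mark_of('wrist',n)[:2]: print(n,np.round(q['point'],1),round(q['confidence'],2),atz('wrist',q['point'],Z[n],s).round(4))
E
```

```text
time: 2.9
ee_pos: [0.426, 0.1277, 0.3119]
eef_rot: [0.078, 0.702, -0.079, 0.703]
ft_force: [0.7, -0.2, 0.1]
width: 0.0869
{'fx': 326.23497514680827, 'fy': 326.23497514680827, 'cx': 280.858940999306, 'cy': 211.77081560829086, 'mount': array([[-4.33050204e-04, -2.40294643e-01,  9.70699901e-01,
        -1.36013004e-01],
       [ 9.99999905e-01, -1.56763312e-04,  4.07315153e-04,
         1.63456234e-04],
       [ 5.42944821e-05,  9.70699984e-01,  2.40294688e-01,
        -6.61823456e-02],
       [ 0.00000000e+00,  0.00000000e+00,  0.00000000e+00,
         1.00000000e+00]])}
2.9 [0.42604388 0.12772203 0.3118981 ] [ 0.53510903 -0.08366098 -0.86011771  1.76482462 -0.06326058  1.43081915
  1.03365265] [[ 0.001  0.221  0.975]
 [-0.     0.975 -0.221]
 [-1.    -0.     0.001]]
scale [253.7 163.8] 0.61 [ 0.4643 -0.0169  0.1   ]
ring_axis [299.9 334.4] 0.98 [0.5512 0.1602 0.122 ]
ring_axis [256.9 275. ] 0.22 [0.4874 0.1077 0.122 ]
ring_post [242.4 329.8] 0.62 [0.4843 0.1677 0.122 ]
pad_top [263.7 188.6] 0.88 [0.4704 0.0203 0.134 ]
```

View pics/w1.png

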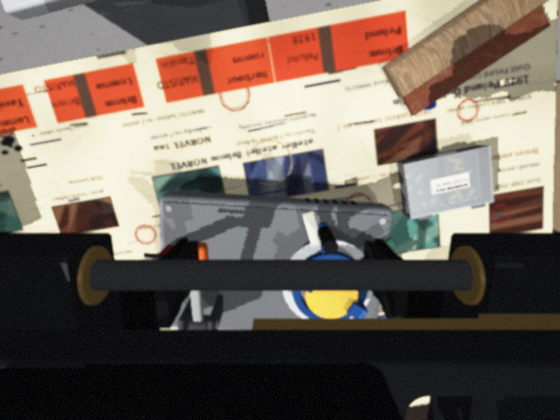

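```bash
python3 -m pendant '[{"translation":[2.95,2.1,-2],"angular":[0,0,0],"hand":1},{"translation":[2.95,2.1,-3],"angular":[0,0,0],"hand":1},{"translation":[0,0,-4.5],"angular":[0,0,0],"hand":1},{"translation":[0,0,-4.5],"angular":[0,0,0],"hand":1},{"translation":[0,0,-4.0],"angular":[0,0,0],"hand":1},{"translation":[0,0,0],"angular":[0,0,0],"hand":1}]' 20
python3 - <<'E'
from h import *
s,im=cam('side');save(im[130:270,195:365].repeat(4,0).repeat(4,1),'s2.png')
print(s['ee_pos'],s['ft_force'],s['joint_positions'].round(2))
s,im=cam('wrist');save(im,'w2.png')
E
```

```text
time: 3.75
ee_pos: [0.4826, 0.1653, 0.1269]
eef_rot: [0.08, 0.705, -0.082, 0.7]
ft_force: [-0.7, -0.9, -0.1]
width: 0.0869
[0.48259791 0.16526248 0.12691668] [-0.73373088 -0.94733199 -0.069597  ] [ 0.38  0.32 -0.91  1.86  0.28  1.1   0.71]
```

View pics/s2.png

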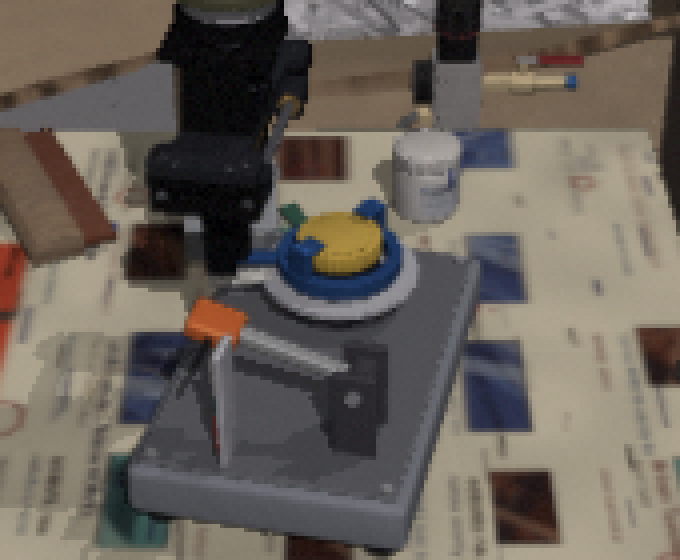

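View pics/w2.png

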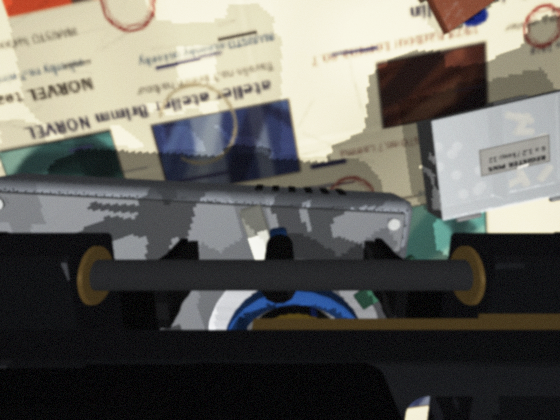

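```bash
python3 -m pendant '[{"translation":[0,0,0.2],"angular":[0,0,0],"hand":-1},{"translation":[0,0,0.2],"angular":[0,0,0],"hand":-1},{"translation":[0,0,0],"angular":[0,0,0],"hand":-1},{"translation":[0,0,0],"angular":[0,0,0],"hand":-1},{"translation":[0,0,0],"angular":[0,0,0],"hand":-1},{"translation":[0,0,0],"angular":[0,0,0],"hand":-1},{"translation":[0,0,0],"angular":[0,0,0],"hand":-1}]' 15
python3 - <<'E'
from h import *
s,im=cam('wrist');save(im,'w3.png')
print(s['ee_pos'],s['ft_force'],s['torque'],s['width'])
E
```

```text
time: 4.55
ee_pos: [0.4852, 0.1681, 0.1355]
eef_rot: [0.08, 0.703, -0.08, 0.702]
ft_force: [0.9, 0.3, -0.2]
width: 0.0393
[0.48516604 0.16814251 0.13553659] [ 0.92477799  0.34437774 -0.17255412] [ 0.04429472 -0.17531151 -0.03726093] 0.03925404669280622
```

View pics/w3.png

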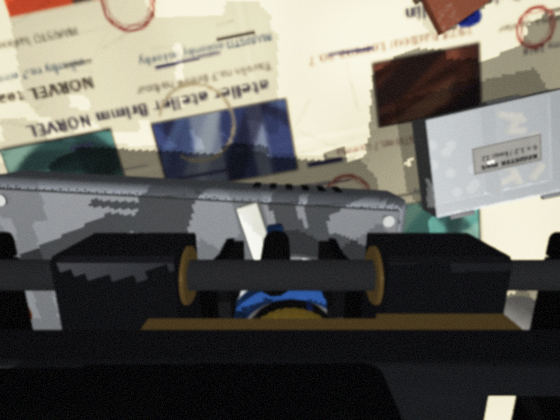

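```bash
python3 -m pendant '[{"translation":[0,0,-0.5],"angular":[0,0,0],"hand":-1},{"translation":[0,0,0],"angular":[0,0,0],"hand":-1},{"translation":[0,0,0],"angular":[0,0,0],"hand":-1},{"translation":[0,0,0],"angular":[0,0,0],"hand":-1},{"translation":[0,0,0],"angular":[0,0,0],"hand":-1}]'
python3 - <<'E'
from h import *
s,im=cam('wrist');save(im,'w4.png')
print(s['ee_pos'],s['ft_force'],s['torque'],s['width'])
E
```

```text
time: 5.1
ee_pos: [0.4846, 0.1677, 0.1299]
eef_rot: [0.08, 0.703, -0.081, 0.702]
ft_force: [-1.8, -1.2, -8.0]
width: 0.0158
[0.48458965 0.16771786 0.12991841] [-1.81278546 -1.17791835 -7.97418002] [-0.24657774  0.17197038 -0.09685476] 0.015758118397595534
```

View pics/w4.png

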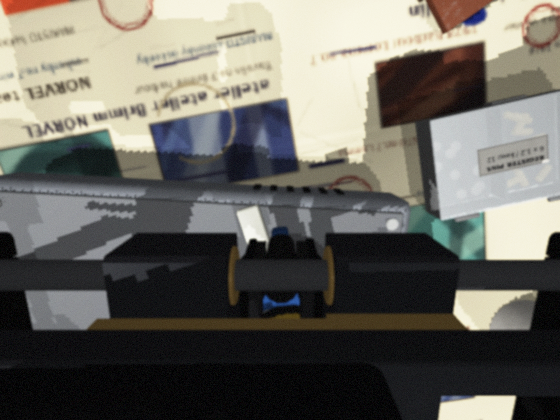

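Run:
```python
import numpy as np
C=np.array([.555,.1567]);P=np.array([.4846,.1677]);v=P-C
print(np.hypot(*v),np.degrees(np.arctan2(v[1],v[0])))
rot=lambda a:np.array([[np.cos(a),-np.sin(a)],[np.sin(a),np.cos(a)]])
L=C+v
for k in range(1,11):
    N=C+rot(np.deg2rad(-7*k))@v; print(k,((N-L)*100).round(2),N.round(4)); L=N
```

```text
0.07125419285908732 171.11934084947978
1 [0.19 0.85] [0.4865 0.1762]
2 [0.29 0.82] [0.4894 0.1844]
3 [0.39 0.78] [0.4932 0.1922]
4 [0.48 0.73] [0.498  0.1995]
5 [0.56 0.66] [0.5036 0.2061]
6 [0.64 0.59] [0.51  0.212]
7 [0.71 0.51] [0.5171 0.217 ]
8 [0.76 0.42] [0.5248 0.2212]
9 [0.81 0.32] [0.5328 0.2244]
10 [0.84 0.22] [0.5413 0.2266]
```

```bash
python3 -m pendant '[{"translation":[0.19,0.85,0],"angular":[0,0,-7],"hand":-1},{"translation":[0.29,0.82,0],"angular":[0,0,-7],"hand":-1},{"translation":[0.39,0.78,0],"angular":[0,0,-7],"hand":-1},{"translation":[0.48,0.73,0],"angular":[0,0,-7],"hand":-1},{"translation":[0,0,0],"angular":[0,0,0],"hand":-1},{"translation":[0,0,0],"angular":[0,0,0],"hand":-1}]'
python3 - <<'E'
from h import *
s=r.read_state()
print(s['ee_pos'],s['ft_force'],s['torque'],s['width'],s['joint_positions'].round(2))
E
```

```text
time: 5.75
ee_pos: [0.4977, 0.2005, 0.13]
eef_rot: [0.246, 0.663, -0.246, 0.662]
ft_force: [-4.4, 2.0, -9.8]
width: 0.0155
[0.49774639 0.20048911 0.13000616] [-4.4396921   2.04118876 -9.83597036] [ 0.69537011  0.73423802 -0.12127851] 0.015542294275043224 [ 0.23  0.35 -0.82  1.8   0.28  1.11  0.18]
```

```bash
python3 -m pendant '[{"translation":[0.54,0.66,0.05],"angular":[0,0,-7],"hand":-1},{"translation":[0.64,0.59,0.05],"angular":[0,0,-7],"hand":-1},{"translation":[0.7,0.51,0],"angular":[0,0,-7],"hand":-1},{"translation":[0.38,0.21,0],"angular":[0,0,-3.5],"hand":-1},{"translation":[0,0,0],"angular":[0,0,0],"hand":-1},{"translation":[0,0,0],"angular":[0,0,0],"hand":-1}]'
python3 - <<'E'
from h import *
s=r.read_state()
print(s['ee_pos'],s['ft_force'],s['torque'],s['width'],s['joint_positions'].round(2))
s,im=cam('top');save(cv2.resize(im[160:260,180:320],None,fx=5,fy=5),'t5.png')
E
```

```text
time: 6.35
ee_pos: [0.5198, 0.2203, 0.1301]
eef_rot: [0.381, 0.597, -0.382, 0.594]
ft_force: [-2.1, 6.1, -17.8]
width: 0.0156
[0.51981215 0.22033498 0.13013409] [ -2.14336387   6.1337075  -17.77071178] [ 1.33545801  0.31817501 -0.04104611] 0.015623538114125557 [ 0.13  0.39 -0.73  1.73  0.28  1.13 -0.26]
```

View pics/t5.png

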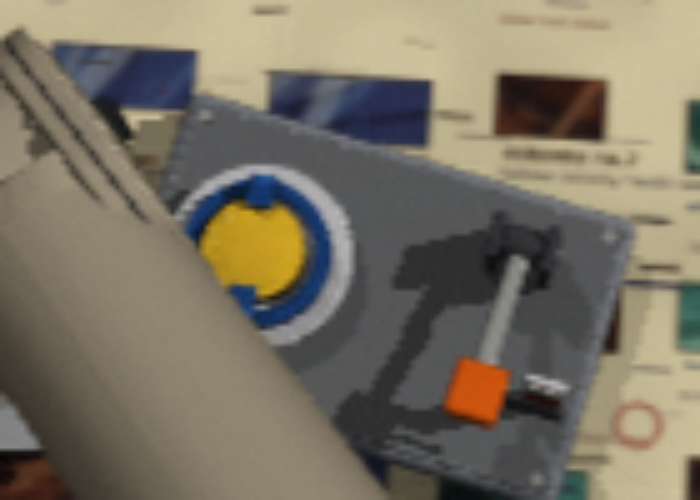

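```bash
python3 -m pendant '[{"translation":[0.39,0.18,-0.1],"angular":[0,0,-3.5],"hand":-1},{"translation":[0,0,0],"angular":[0,0,0],"hand":-1},{"translation":[0,0,0],"angular":[0,0,0],"hand":-1}]'
python3 - <<'E'
from h import *
s=r.read_state();print(s['ee_pos'],s['ft_force'],s['torque'])
E
python3 -m pendant '[{"translation":[0.40,0.16,-0.1],"angular":[0,0,-3.5],"hand":-1},{"translation":[0,0,0],"angular":[0,0,0],"hand":-1},{"translation":[0,0,0],"angular":[0,0,0],"hand":-1}]'
python3 - <<'E'
from h import *
s=r.read_state();print(s['ee_pos'],s['ft_force'],s['torque'])
E
```

```text
time: 6.7
ee_pos: [0.5241, 0.2227, 0.13]
eef_rot: [0.4, 0.584, -0.399, 0.583]
ft_force: [-3.2, 6.7, -13.0]
width: 0.0152
[0.52414759 0.22266715 0.13002929] [ -3.23187238   6.72370012 -12.99824874] [ 1.42935687  0.46830671 -0.08406601]
time: 7.0
ee_pos: [0.5287, 0.2247, 0.1299]
eef_rot: [0.418, 0.572, -0.416, 0.57]
ft_force: [-3.1, 7.6, -6.3]
width: 0.0156
[0.52874484 0.22467768 0.12993302] [-3.14874965  7.64241926 -6.33112229] [ 1.45982834  0.49191475 -0.09946551]
```

```bash
python3 -m pendant '[{"translation":[0.29,0.06,-0.05],"angular":[0,0,-2.5],"hand":-1},{"translation":[0,0,0],"angular":[0,0,0],"hand":-1},{"translation":[0,0,0],"angular":[0,0,0],"hand":-1}]'
python3 - <<'E'
from h import *
s=r.read_state();print(s['ee_pos'],s['ft_force'],s['torque'])
E
python3 -m pendant '[{"translation":[0.29,0.05,-0.05],"angular":[0,0,-2.5],"hand":-1},{"translation":[0,0,0],"angular":[0,0,0],"hand":-1},{"translation":[0,0,0],"angular":[0,0,0],"hand":-1}]'
python3 - <<'E'
from h import *
s=r.read_state();print(s['ee_pos'],s['ft_force'],s['torque'])
s,im=cam('side');save(cv2.resize(im[130:230,225:365],None,fx=5,fy=5),'s6.png')
s,im=cam('wrist');save(im,'w6.png')
E
```

```text
time: 7.3
ee_pos: [0.5291, 0.2246, 0.1296]
eef_rot: [0.428, 0.563, -0.43, 0.561]
ft_force: [-18.0, -0.2, 9.2]
width: 0.0153
[0.52912821 0.22464164 0.12962048] [-17.9843974   -0.20822032   9.172123  ] [-0.05510867  3.95628765 -0.05408854]
time: 7.6
ee_pos: [0.5303, 0.2247, 0.1294]
eef_rot: [0.439, 0.554, -0.444, 0.551]
ft_force: [-29.1, -5.9, 20.0]
width: 0.0173
[0.53033004 0.22468468 0.12942742] [-29.09255868  -5.91316344  20.00850628] [-1.12199536  6.60220991  0.06261822]
```

View pics/s6.png

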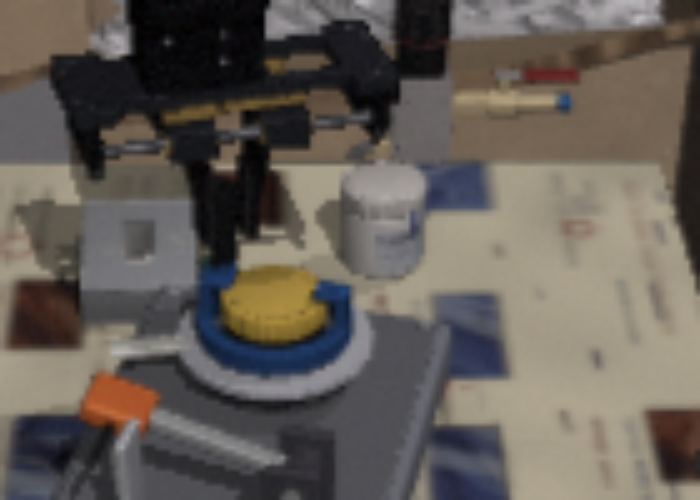

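View pics/w6.png

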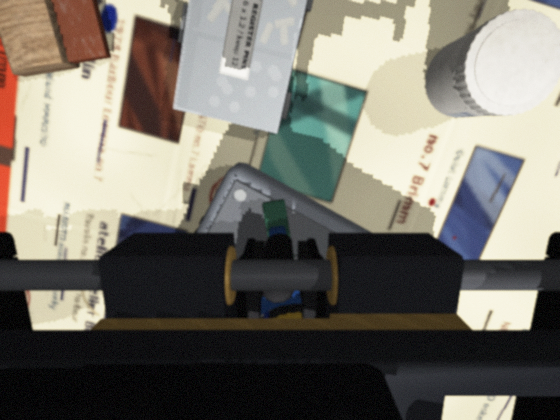

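```bash
python3 -m pendant '[{"translation":[0,0,0],"angular":[0,0,0],"hand":0},{"translation":[0,0,0],"angular":[0,0,0],"hand":0},{"translation":[0,0,0],"angular":[0,0,0],"hand":0},{"translation":[0,0,0],"angular":[0,0,0],"hand":0}]'
python3 - <<'E'
from h import *
s=r.read_state();print(s['ee_pos'],s['ft_force'],s['torque'])
s,im=cam('wrist');save(im,'w7.png')
E
```

```text
time: 8.1
ee_pos: [0.5361, 0.2238, 0.1294]
eef_rot: [0.443, 0.551, -0.442, 0.552]
ft_force: [-0.1, 0.4, 0.4]
width: 0.0396
[0.53609946 0.22378013 0.1294382 ] [-0.07633838  0.4126225   0.35409491] [-0.01912576 -0.07939805 -0.00726441]
```

View pics/w7.png

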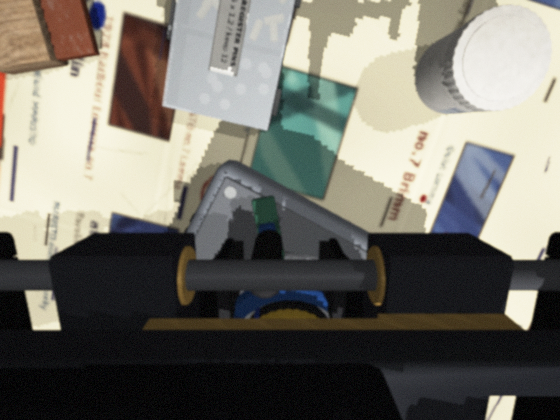

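```bash
python3 -m pendant '[{"translation":[0,0,3],"angular":[0,0,0],"hand":0},{"translation":[0,0,4.5],"angular":[0,0,0],"hand":0},{"translation":[0,0,4.5],"angular":[0,0,0],"hand":-1},{"translation":[-1.4,-4.06,0],"angular":[0,0,-7.6],"hand":-1},{"translation":[-1.4,-4.06,0],"angular":[0,0,-7.6],"hand":-1},{"translation":[-1.4,-4.06,0],"angular":[0,0,-7.6],"hand":-1},{"translation":[-1.4,-4.06,0],"angular":[0,0,-7.6],"hand":-1},{"translation":[-1.4,-4.06,0],"angular":[0,0,-7.6],"hand":-1},{"translation":[0,0,-3],"angular":[0,0,0],"hand":-1},{"translation":[0,0,0],"angular":[0,0,0],"hand":-1},{"translation":[0,0,0],"angular":[0,0,0],"hand":-1}]' 10
python3 - <<'E'
from h import *
s=r.read_state();print(s['time'],s['ee_pos'],s['ft_force'],s['width'],s['joint_positions'].round(2),R.from_quat(s['eef_rot']).as_matrix().round(3))
s,im=cam('side');save(cv2.resize(im[140:280,215:355],None,fx=4,fy=4,interpolation=cv2.INTER_CUBIC),'s8.png')
for n in ['pad_top','ring_post','ring_axis']:print(n,r.mark_of('side',n))
s,im=cam('top');save(cv2.resize(im[160:260,180:320],None,fx=5,fy=5,interpolation=cv2.INTER_CUBIC),'t8.png')
for n in ['pad_top','ring_post','ring_axis']:
  for q in r.mark_of('top',n):print(n,q,atz('top',q['point'],.122))
E
```

```text
time: 9.25
ee_pos: [0.4651, 0.0218, 0.2191]
eef_rot: [0.598, 0.378, -0.598, 0.378]
ft_force: [1.2, 0.1, 0.6]
width: 0.0005
9.25 [0.46514751 0.02175018 0.21911929] [1.15861982 0.09707777 0.63258756] 0.0005179743516146485 [ 0.4   0.03 -0.55  1.88  0.02  1.24 -0.6 ] [[-0.     0.903 -0.43 ]
 [ 0.    -0.43  -0.903]
 [-1.    -0.    -0.   ]]
pad_top [{'point': [207.5, 248.1], 'confidence': 0.79}]
ring_post [{'point': [168.9, 265.9], 'confidence': 0.6}]
ring_axis [{'point': [183.1, 278.5], 'confidence': 0.97}]
ring_post {'point': [215.9, 203.7], 'confidence': 0.95} [0.53031927 0.23194854 0.122     ]
ring_axis {'point': [207.1, 227.4], 'confidence': 0.55} [0.55780131 0.16302228 0.122     ]
ring_axis {'point': [238.3, 174.9], 'confidence': 0.21} [0.46284301 0.31278365 0.122     ]
```

View pics/s8.png

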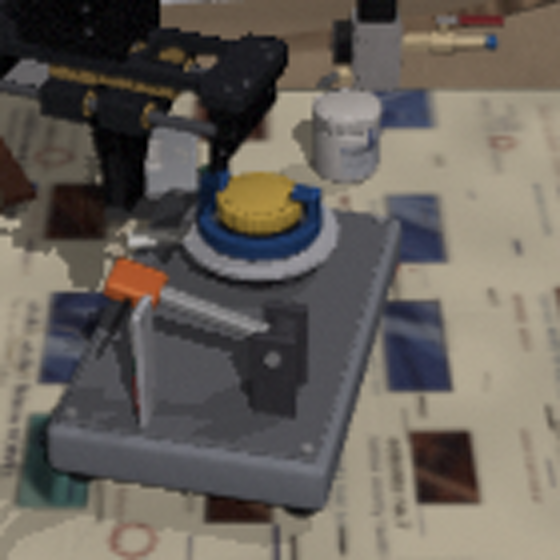

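View pics/t8.png

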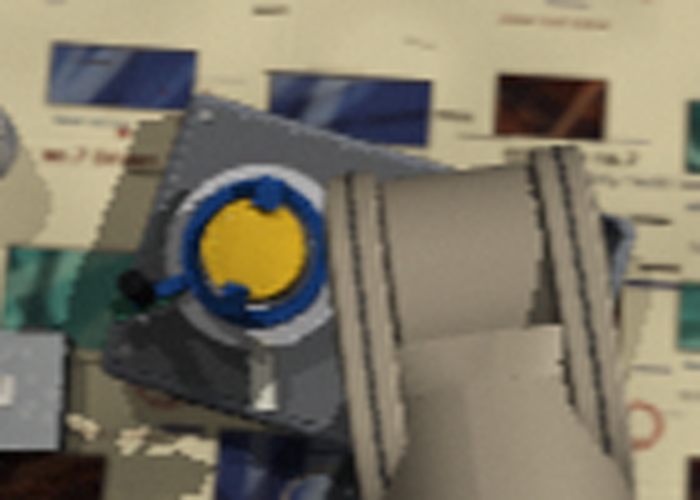

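Run:
```python
from h import *
print(proj('side',[.4651,.0218,.194]),proj('side',[.469,.020,.134]),proj('side',[.466,.021,.107]))
```

```text
[np.float64(190.46676408621948), np.float64(245.89262654148553)] [np.float64(210.21961598440106), np.float64(248.57019653353296)] [np.float64(218.34961761916705), np.float64(247.90250547394044)]
```

```bash
python3 -m pendant '[{"translation":[0.1,0.15,-3],"angular":[0,0,0],"hand":-1},{"translation":[0,0,-2],"angular":[0,0,5],"hand":-1},{"translation":[0,0,-1],"angular":[0,0,5],"hand":-1},{"translation":[0,0,-0.8],"angular":[0,0,0],"hand":-1},{"translation":[0,0,0],"angular":[0,0,0],"hand":-1}]'
python3 - <<'E'
from h import *
s=r.read_state();print(s['ee_pos'],s['ft_force'])
s,im=cam('side');save(cv2.resize(im[160:260,215:315],None,fx=5,fy=5,interpolation=cv2.INTER_CUBIC),'s9.png')
E
```

```text
time: 10.15
ee_pos: [0.4659, 0.0229, 0.1503]
eef_rot: [-0.563, -0.428, 0.563, -0.427]
ft_force: [-2.9, 0.1, 5.5]
width: 0.0002
[0.46587347 0.02287788 0.15029624] [-2.86988961  0.148285    5.47423642]
```

View pics/s9.png

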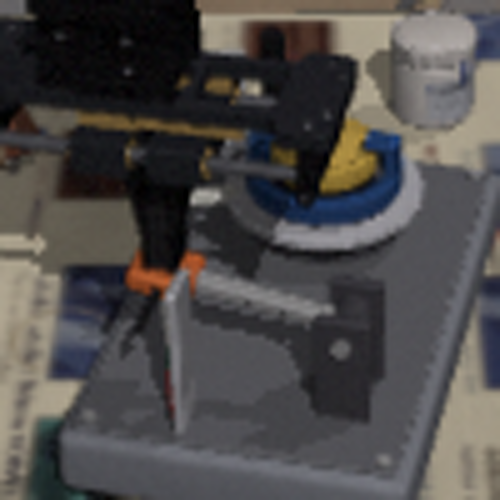

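```bash
python3 -m pendant '[{"translation":[0,0,-0.6],"angular":[0,0,0],"hand":-1},{"translation":[0,0,-0.5],"angular":[0,0,0],"hand":-1},{"translation":[0,0,-0.4],"angular":[0,0,0],"hand":-1},{"translation":[0,0,-0.3],"angular":[0,0,0],"hand":-1},{"translation":[0,0,0],"angular":[0,0,0],"hand":-1},{"translation":[0,0,0],"angular":[0,0,0],"hand":-1}]'
python3 - <<'E'
from h import *
s=r.read_state();print(s['ee_pos'],s['ft_force'])
s,im=cam('side');save(cv2.resize(im[160:260,215:315],None,fx=5,fy=5,interpolation=cv2.INTER_CUBIC),'s10.png')
s,im=cam('wrist');save(im,'w10.png')
E
```

```text
time: 10.8
ee_pos: [0.4658, 0.0231, 0.1333]
eef_rot: [-0.563, -0.428, 0.563, -0.427]
ft_force: [-5.6, 1.8, 7.8]
width: 0.0007
[0.46577917 0.02312566 0.13332707] [-5.60798005  1.83561184  7.79048291]
```

View pics/s10.png

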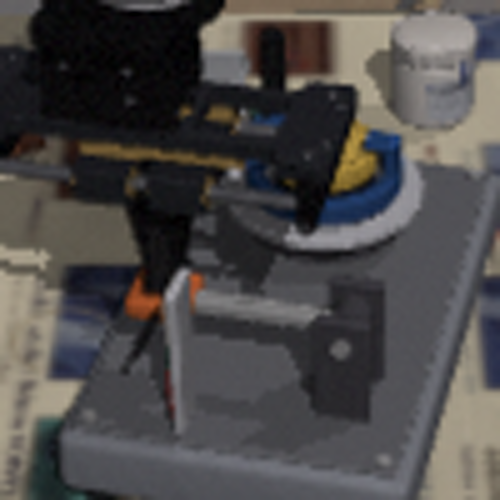

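View pics/w10.png

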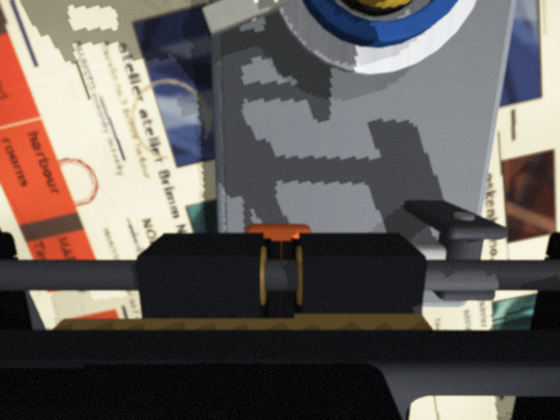

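Run:
```python
from fit import *
for a in (0,.14,.21,.28,.35,.42):
    q=[]
    for d in (.08,.02):
        # pivot at px+~.094 (released pad_top)
        b=.28-a; pv=p[3]+.0942
        q.append(np.array(proj('side',world(p,(pv-d*np.cos(b),-.085,.1+d*np.sin(b))))))
    print(a,[((x-[160,215])*5).round(0) for x in q],'slope',((q[1]-q[0])[0]/(q[1]-q[0])[1]).round(3))
for n in ('s9','s10'):
    im=cv2.imread(f'pics/{n}.png'); cv2.imwrite(f'pics/{n}z.png',cv2.resize(im[240:360,100:400],None,fx=2.6,fy=2.6))
```

```text
0 [array([275., 201.]), array([315., 310.])] slope 0.365
0.14 [array([291., 198.]), array([319., 309.])] slope 0.246
0.21 [array([299., 197.]), array([321., 309.])] slope 0.19
0.28 [array([308., 197.]), array([323., 309.])] slope 0.133
0.35 [array([316., 198.]), array([325., 309.])] slope 0.077
0.42 [array([325., 200.]), array([327., 309.])] slope 0.02
```

View pics/s10z.png

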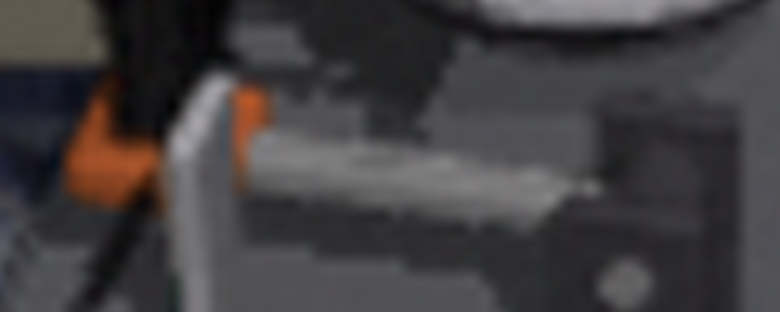

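```bash
python3 -m pendant '[{"translation":[-0.1,0.03,-0.03],"angular":[0,0,0],"hand":-1},{"translation":[-0.1,0.03,-0.02],"angular":[0,0,0],"hand":-1},{"translation":[0,0,0],"angular":[0,0,0],"hand":-1},{"translation":[0,0,0],"angular":[0,0,0],"hand":-1},{"translation":[0,0,0],"angular":[0,0,0],"hand":-1},{"translation":[0,0,0],"angular":[0,0,0],"hand":-1}]'
python3 - <<'E'
from h import *
s=r.read_state();print(s['ee_pos'],s['ft_force'])
s,im=cam('side');save(cv2.resize(im[190:240,225:305],None,fx=10,fy=10,interpolation=cv2.INTER_CUBIC),'s11.png')
s,im=cam('top');save(cv2.resize(im[160:260,180:320],None,fx=5,fy=5,interpolation=cv2.INTER_CUBIC),'t11.png')
E
```

```text
time: 11.5
ee_pos: [0.4656, 0.0232, 0.1337]
eef_rot: [0.564, 0.426, -0.562, 0.428]
ft_force: [1.2, 0.1, 6.7]
width: 0.0004
[0.46561106 0.02319638 0.13374604] [1.18059423 0.08078027 6.7180109 ]
```

View pics/s11.png

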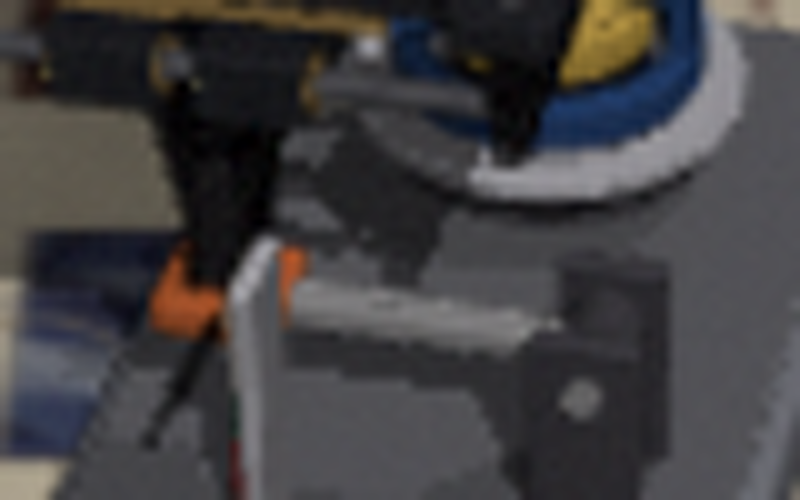

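View pics/t11.png

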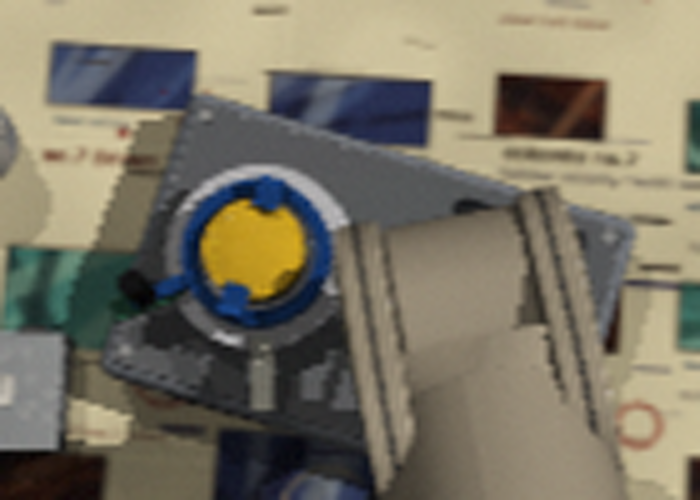

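```bash
python3 -m pendant '[{"translation":[-0.03,0.01,-0.1],"angular":[0,0,0],"hand":-1},{"translation":[-0.02,0,-0.1],"angular":[0,0,0],"hand":-1},{"translation":[0,0,0],"angular":[0,0,0],"hand":-1},{"translation":[0,0,0],"angular":[0,0,0],"hand":-1},{"translation":[0,0,0],"angular":[0,0,0],"hand":-1},{"translation":[0,0,0],"angular":[0,0,0],"hand":-1}]'
python3 - <<'E'
from h import *
for k in range(3):
    s,im=cam('side');print(s['ee_pos'],s['ft_force'])
save(cv2.resize(im[190:240,225:305],None,fx=10,fy=10,interpolation=cv2.INTER_CUBIC),'s12.png')
E
```

```text
time: 12.2
ee_pos: [0.4654, 0.0232, 0.1319]
eef_rot: [0.565, 0.426, -0.562, 0.428]
ft_force: [1.0, -0.7, 7.2]
width: 0.0004
[0.46544222 0.02323369 0.13190817] [ 0.99125585 -0.68971335  7.24844697]
[0.46544871 0.02324872 0.13191348] [ 2.19597414 -0.76078727  7.52998596]
[0.46544641 0.02323274 0.13190445] [ 2.56530973 -0.22663924  6.7177973 ]
```

View pics/s12.png

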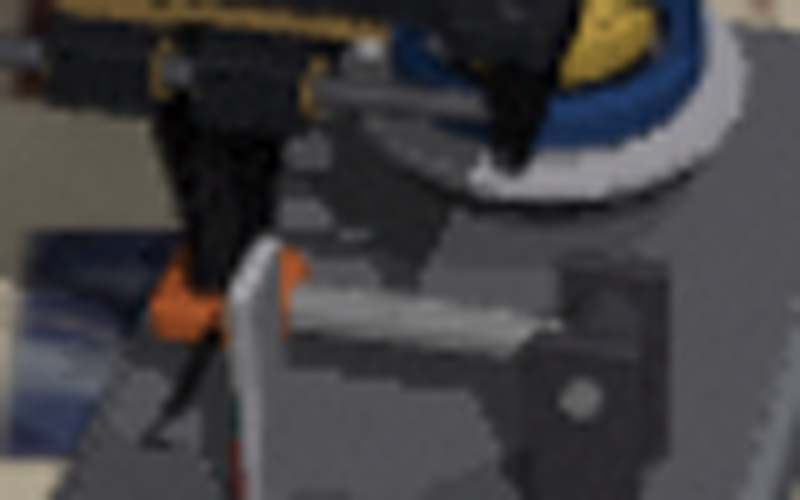

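```bash
python3 -c "
from bench import r
print(r.close_job())"
```

```text
the job is handed in; nothing more can be done
None
```

I locked the jar and handed the job in with the fingers still holding the lever, which by every check I could make is in the green. The job took about 12.4 s of the 42 s allowed.

- **Lock ring:** I pinched the black post and swung it clockwise until it met its stop, where the force rose to about 29 N. I then let go. The top picture, taken again after the lever was pressed, shows the post over the green mark.
- **Lever:** Only after that, I pressed the orange pad with the closed fingertips.
    - The fingertips stood at about 107 mm, which is the middle of the green field.
    - The spring force read 6.7 to 7.5 N, against about 7.5 N expected in the green.
    - The lever's slope in the side picture gives about 0.28 to 0.29 rad.
- **What was uncertain:** I never saw the pointer against the scale. The side camera sees the plate edge-on, so the lever angle comes from height, force and slope. The lowest force readings alone would suggest about 0.21 to 0.23 rad, still in the green but near its upper edge.
- **Corrections and limits:** After a first press I eased off about 5 N of sideways drag on the pad, then pressed about 2 mm further to centre it. The lever showed no sign of going into the red, and none of my moves touched the other things on the table.

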